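# Stack the model-car spares on the pine tray

### The arm

A 7-joint arm with a two-finger parallel gripper is mounted at the origin on the work surface. World frame = base frame: x ahead of the robot, y to its left, z up, the work surface at z = 0. Lengths are in m, angles in rad, forces in N, time in s.
With the tool pointing down it reaches from about 0.425 to 0.825 m from the base axis. Payload 3.6 kg.
Tool frame: the origin (TCP) lies where the fingers leave the gripper's body, on its centre line; the fingertips stand 73 mm ahead of it and the grasp point (between the pads) lies 54 mm ahead of it; z points along the fingers, y is the line along which they close (so a half turn about z gives the same grasp; the last joint's range is limited). The gripper opens to 85 mm and grips with 20 to 120 N. Pads are 22 mm wide; open, the fingers measure 114 mm over their backs; the gripper's body (76 mm by 85 mm) begins 54 mm behind the grasp point. The pads swing forward as they close: fully open they stand 13 mm farther back than shut.
Start: joints at [-1.335, 0.615, -0.013, 1.423, 0.008, 1.103, -0.04], TCP at [0.169, 0.628, 0.304] pointing down, gripper open.
Joint ranges: [-3.12, 3.12], [-0.3, 2.06], [-1.34, 1.32], [0.26, 2.42], [-1.36, 4.5], [0.01, 1.98], [-2.84, 2.84]. Speed limits (rad/s): [2.79, 2.79, 3.14, 3.14, 3.14, 3.14, 3.14].

### API

Orientations are given as a unit quaternion [x, y, z, w].
In Python, from station import arm, snapshot, camera_info, ticket gives the robot as it stands. Calls block until the motion is done:
- arm.movep(position, orientation): joint-space move of the TCP to a pose.
- arm.line_to(position, velocity=0.15, ori=None): straight line of the TCP; ori=None keeps the orientation; velocity is the mean speed in m/s.
- arm.move_j(angles): joint-space move.
- arm.move_gripper(opening, effort=None): opening from 0.0 (shut) to 1.0 (fully open); effort is the grip in N (None keeps the last); returns when the fingers have stopped.
- arm.pause(seconds).
- arm.ik(position, orientation): joint angles nearest the present ones, or None.
- snapshot(name): name is "scene" or "top"; returns the picture (384x512x3 uint8, blue, green, red); there is no depth.
- camera_info(name): a dict with "fx", "fy", "cx", "cy" (pixels), "R" (3x3) and "t" (3): a world point X has camera coordinates R X + t. Camera axes: x right, y down, z forward; pixel columns grow to the right and rows downward; lengths in m; the calibration is good to about 2 mm. A picture is of the moment at which its call begins. camera_info takes no time and is no camera call.
A pose or a line that the arm cannot do raises arm.MotionError and nothing moves.
- ticket.finish_job(): hands the job in; it is judged then, once.
Readings, each from a call of its own:
- arm.read_time(): time.
- arm.read_joint_positions(): joint angles.
- arm.read_dq(): joint speeds.
- arm.read_effort(): joint torques, N m.
- arm.read_tool_pos(): TCP position.
- arm.read_eef_rot(): TCP orientation.
- arm.read_ft_force(): force on the tool from outside, world axes, zero at the start.
- arm.read_wrist_torque(): the same for the moment, N m.
- arm.read_opening(): opening from 0.0 (shut) to 1.0 (fully open).
- arm.read_finger_force(): force on a finger pad.
Only numpy, scipy, OpenCV 4.12 (cv2) and the standard library are available. Lean on these libraries where they do the work, as an engineer would, in place of code of your own. Each camera call takes 0.05 s, during which the arm holds its last target. There are 200 camera calls.

### The job

Clear up the model-car spares: stack the blue-lidded assortment case, the red tin and the blue-capped jar into one steady upright tower in the pine tray, building from the bottom with the widest base first and the narrowest last. Turn each so that its outline matches what is below: the case flat inside the tray's rim, the tin flat down in the recess on the case's lid, and the jar standing in the middle of the tin. Set each one down rather than dropping it, and leave the toy cars and everything else on the bench where they are.

Things in the scene. Friction and masses are not known exactly. Their poses are not given: they have to be found in the camera images.
- tray: Shallow open pine tray with a dark rim, fixed to the bench, outside 182 mm along its x by 84 mm along its y; 16 mm high over all. Inside 170 x 72 mm, floor 6 mm above the bench, rims 6 mm thick standing 10 mm above that floor. Origin: centre of its underside, on the bench; z up. Turned to any yaw.
- tray_floor (a point): Centre of the pine tray's inner floor, 6 mm above the tray's origin; axes as the tray's.
- case: Loose flat case, grey with a blue lid, a small white latch on each short end; 160 mm along its x, 62 mm along its y, 0.27 to 0.53 kg. Flat long sides. Lid deck 44 mm above its underside; on it dark-blue ribs 5 mm high, 4 mm thick, along both long edges and across at the ends of a central recess 112 (x) by 54 mm (y). Origin: centre of its underside, z up. Same after half a turn.
- case_recess (a point): Centre of the recess floor on the case's lid, 44 mm above the case's origin; axes as the case's.
- tin: Loose rectangular tin, red with a flat bare-aluminium lid of the same outline; 104 mm along its x, 46 mm along its y, 50 mm tall, edges rounded 2 mm, 0.15 to 0.31 kg. Origin: centre of its underside; z up. The same turned by half a turn. It fits the recess on the case's lid with 4 mm to spare all round.
- tin_lid (a point): Centre of the tin's flat top, 50 mm above the tin's origin; axes as the tin's.
- jar: Loose upright round jar of pale glass with a yellow band and a blue screw cap; 40 mm in diameter (cap too, between them a slightly narrower neck at 40 to 44 mm height), 58 mm tall, flat base, 0.06 to 0.13 kg. Origin: centre of its underside; z up.
- blue_car: Bystander, to be left alone: blue toy car, 74 x 32 x 26 mm. Origin: centre of its underside, on the bench.
- camper_van: Bystander, to be left alone: white toy camper van, 115 x 42 x 52 mm. Origin: centre of its underside, on the bench.
- red_car: Bystander, to be left alone: red toy car, 80 x 34 x 27 mm. Origin: centre of its underside, on the bench.
- glue: Bystander, to be left alone: upright white glue bottle with a yellow label and red cap, 40 mm across, 105 mm tall. Origin: centre of its underside, on the bench.
- paint_pot: Bystander, to be left alone: small glass paint pot with green label and black cap, 44 mm across, 48 mm tall. Origin: centre of its underside, on the bench.
- carton: Bystander, to be left alone: small plain cardboard carton, 70 x 50 x 30 mm. Origin: centre of its underside, on the bench.
There are look-alikes about, which are no part of the job. Leave any turquoise look-alike of the tin alone.

How it is judged:
By the outcome, as a careful person would: the job done as asked, in the order asked, and still so for the second after the job is handed in, with the robot touching nothing.
It also fails if it takes over 72 s, if anything falls off the work surface, if the arm or the gripper's body presses on something with over 40 N, if the wrist force passes 120 N, or if a joint passes its speed limit or range.

## Working session

There is one attempt and no reset: what is moved stays moved. The work goes in short steps, each a Python script; the robot and the scene stay as the last script left them, time stands still between calls to the robot, and variables do not carry over. Pictures are saved under pics/ and viewed, at most 10 in all, crops included, and the job is handed in when it is done.

```bash
ls; mkdir -p pics; python3 - <<'E'
from station import arm, snapshot, camera_info
import cv2
for n in("scene","top"):
    i=snapshot(n); cv2.imwrite(f"pics/{n}0.png",i)
    c=camera_info(n); print(n,c)
E
```

```text
pics
scene {'fx': 375.03321868188937, 'fy': 375.03321868188937, 'cx': 254.6307198665022, 'cy': 193.37480323146687, 'R': array([[-0.26372239,  0.96456675, -0.00784113],
       [ 0.61615852,  0.16219854, -0.77074011],
       [-0.74215846, -0.2080928 , -0.63710141]]), 't': array([ 0.18128743, -0.32305281,  1.42319287])}
top {'fx': 357.94379311823144, 'fy': 357.94379311823144, 'cx': 262.8293763543806, 'cy': 192.84277724226789, 'R': array([[ 0.14204125, -0.98984483,  0.0056123 ],
       [-0.96604164, -0.13985739, -0.21726356],
       [ 0.21584213,  0.02543867, -0.97609684]]), 't': array([-0.08220281,  0.60014081,  0.945937  ])}
```

```bash
python3 -c "
import cv2
for n in('scene','top'):
    cv2.imwrite(f'pics/{n}0b.png',cv2.resize(cv2.imread(f'pics/{n}0.png'),(800,600),interpolation=cv2.INTER_CUBIC))"
```

```text
(no output)
```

View pics/scene0b.png

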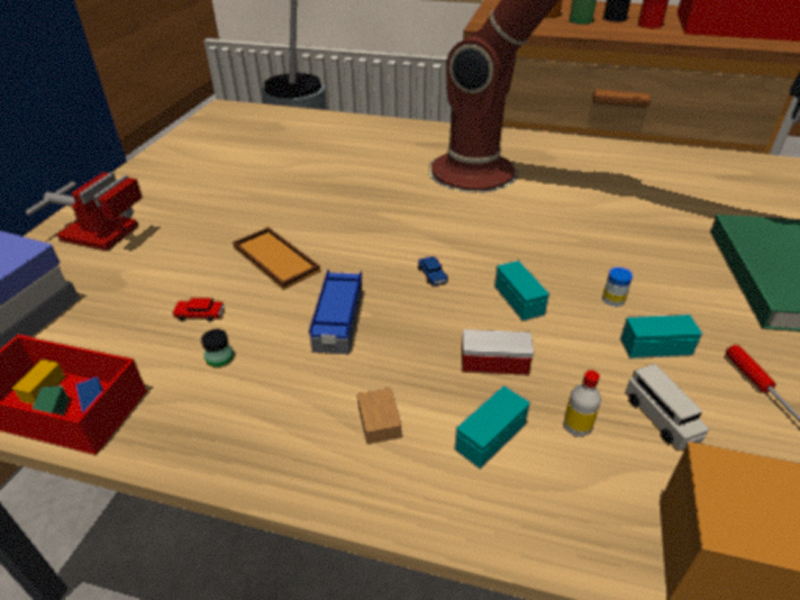

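View pics/top0b.png

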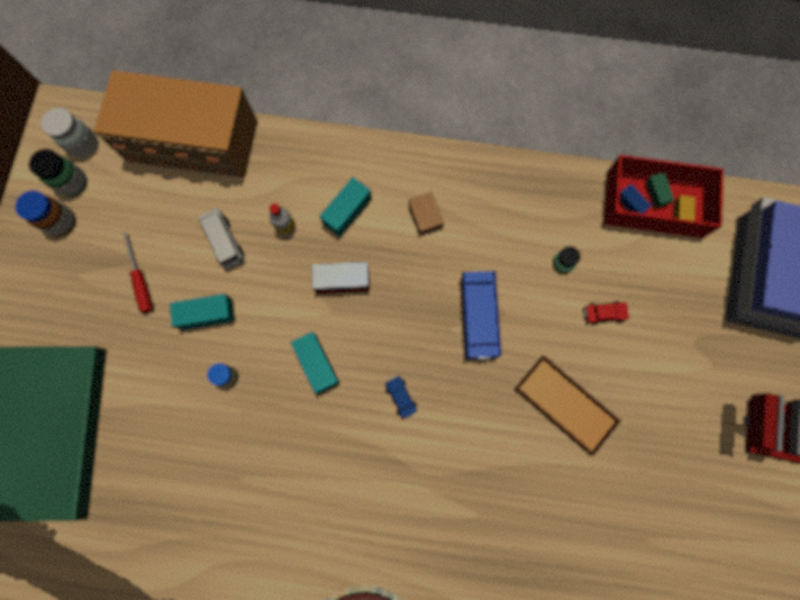

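The scene view shows the tray (275,257), case (337,310), red tin with aluminium lid (497,350) and jar (618,287). The top view shows the case (480,315), tin (340,278), jar (221,376) and tray (567,405). Next I measure them by mask in the top view, with the jar and tin cross-checked in the scene view.

```bash
cat > h.py <<'E'
import numpy as np, cv2
from station import arm, snapshot, camera_info
def cast(n,px,z):
    c=camera_info(n); px=np.asarray(px,float).reshape(-1,2)
    d=np.c_[(px[:,0]-c['cx'])/c['fx'],(px[:,1]-c['cy'])/c['fy'],np.ones(len(px))]@c['R']
    C=-c['R'].T@c['t']; return (C+d*((z-C[2])/d[:,2])[:,None])[:,:2]
def blob(n,img,lo,hi,z,near,close=3,S=4):
    """component of the HSV mask nearest to pixel `near` -> world rect at height z"""
    big=cv2.resize(img,None,fx=S,fy=S,interpolation=cv2.INTER_CUBIC)
    m=cv2.inRange(cv2.cvtColor(big,cv2.COLOR_BGR2HSV),lo,hi)
    m=cv2.morphologyEx(m,cv2.MORPH_OPEN,np.ones((3,3)))
    m=cv2.morphologyEx(m,cv2.MORPH_CLOSE,np.ones((close,close)))
    cs=[c for c in cv2.findContours(m,cv2.RETR_EXTERNAL,cv2.CHAIN_APPROX_NONE)[0] if cv2.contourArea(c)>S*S*25]
    c=min(cs,key=lambda c:np.hypot(*(c.mean(0)[0]/S-near)))
    w=cast(n,(c[:,0]+.5)/S-.5,z)
    (x,y),(a,b),t=cv2.minAreaRect((w*1000).astype(np.float32))
    if a<b: a,b,t=b,a,t+90
    return np.array([x,y])/1000,(t+90)%180-90,(round(a,1),round(b,1)),c
E
python3 - <<'E'
from h import *
i=cv2.imread('pics/top0.png'); s=cv2.imread('pics/scene0.png'); k=1.5625
vis=i.copy()
for nm,lo,hi,z,p,cl in [('case',(105,110,50),(130,255,255),.049,(480,315),9),('tin',(0,0,120),(179,60,255),.05,(340,278),3),
   ('jar',(100,120,60),(125,255,255),.058,(221,376),3),('tray_in',(8,150,120),(17,255,255),.006,(567,405),5)]:
    c,t,sz,ct=blob('top',i,lo,hi,z,np.array(p)/k,cl); print(nm,c.round(4),round(t,1),sz)
    cv2.drawContours(vis,[ct//4],-1,(255,0,255),1)
for nm,lo,hi,z,p in [('tin',(0,0,120),(179,60,255),.05,(497,340)),('jar',(100,120,60),(125,255,255),.055,(620,276)),('tray_in',(8,150,120),(17,255,255),.006,(275,257))]:
    c,t,sz,ct=blob('scene',s,lo,hi,z,np.array(p)/k); print('s',nm,c.round(4),round(t,1),sz)
hsv=cv2.cvtColor(i,cv2.COLOR_BGR2HSV)
print(hsv[259,355:370:3].tolist(),hsv[259,335:350:3].tolist())
cv2.imwrite('pics/v1.png',cv2.resize(vis[130:310,110:420],None,fx=2.5,fy=2.5))
E
```

```text
case [ 0.6045 -0.1245] 10.2 (157.2, 59.5)
tin [0.6418 0.1427] -79.0 (105.7, 47.9)
jar [0.4285 0.3213] 74.4 (40.0, 34.8)
tray_in [ 0.4465 -0.3388] 56.6 (92.6, 72.0)
s tin [0.6449 0.1431] -78.1 (103.8, 50.0)
s jar [0.4354 0.3236] -2.8 (52.3, 35.9)
s tray_in [ 0.4642 -0.3094] 56.9 (162.4, 69.7)
[[16, 147, 167], [16, 144, 170], [16, 147, 165], [16, 147, 168], [16, 147, 170]] [[18, 108, 151], [17, 112, 150], [15, 129, 81], [14, 158, 105], [16, 145, 165]]
```

View pics/v1.png

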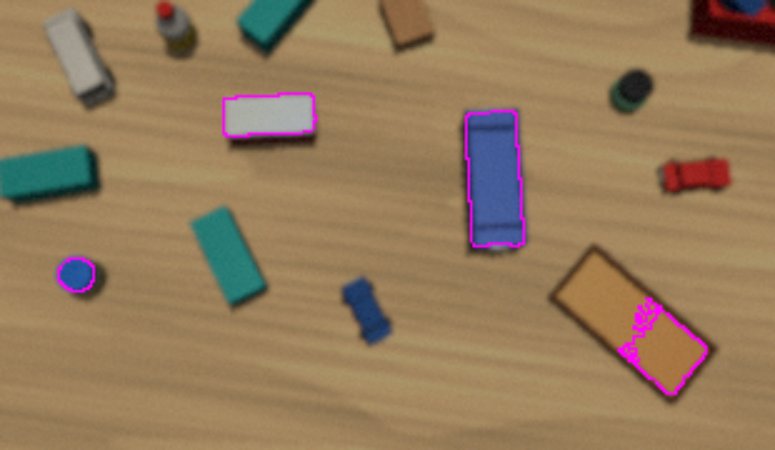

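The outlines on case, tin and jar sit well. Only the tray mask was partial, so I loosen it, then pick and place the case.

```bash
cat >> h.py <<'E'
from scipy.spatial.transform import Rotation as Rot
def ori(deg): return (Rot.from_euler('z',deg,degrees=True)*Rot.from_euler('x',180,degrees=True)).as_quat()
def best(p,deg):
    """of the two equivalent grasps, the one with joint 7 nearest mid-range"""
    o=[(abs(q[6]),d) for d in (deg,deg+180) if (q:=arm.ik(list(p),ori(d))) is not None]
    return min(o)[1]
def pick(xy,deg,zg,effort,hov=.22):
    d=best([*xy,zg+.054],deg)
    arm.move_gripper(1.0,effort); arm.movep([*xy,hov],ori(d)); arm.line_to([*xy,zg+.054],.15)
    arm.move_gripper(0.0,effort); print('grip',arm.read_opening(),arm.read_finger_force())
    arm.line_to([*xy,hov+.06],.15); return d
def place(xy,deg,zsurf,zg,hov):
    d=best([*xy,zsurf+zg+.054],deg); z=zsurf+zg+.054
    arm.movep([*xy,hov],ori(d)); arm.line_to([*xy,z+.012],.12); arm.pause(.3)
    print('held opening',arm.read_opening()); f0=arm.read_ft_force()[2]
    for k in range(10,-7,-1):
        arm.line_to([*xy,z+k/1000],.02); f=arm.read_ft_force()[2]-f0
        if f>2.5: break
    print('contact at',k,'mm, force',round(f,1))
E
python3 - <<'E'
from h import *
i=cv2.imread('pics/top0.png'); s=cv2.imread('pics/scene0.png'); k=1.5625
for n,im,p in (('top',i,(567,405)),('scene',s,(275,257))):
    for S in (115,128): print(n,S,*blob(n,im,(6,S,115),(18,255,255),.006,np.array(p)/k)[:3])
    print(n,'rim',*blob(n,im,(0,0,0),(179,255,100),.016,np.array(p)/k)[:3])
print(arm.read_time()); pick((.6045,-.1245),10.2,.034,60)
cv2.imwrite('pics/top1.png',snapshot('top')); print(arm.read_time(),arm.read_ft_force())
E
```

```text
top 115 [ 0.46785812 -0.30631018] 56.58420181274414 (171.1, 72.3)
top 128 [ 0.46785812 -0.30631018] 56.58420181274414 (171.1, 72.3)
top rim [ 0.46596814 -0.30344171] 56.59858703613281 (182.4, 87.0)
scene 115 [ 0.37021155 -0.11224377] 89.33827209472656 (1455.7, 1232.6)
scene 128 [ 0.4642677  -0.30963562] 56.957515716552734 (163.6, 70.5)
scene rim [ 0.47906189 -0.30143903] 56.73273468017578 (193.1, 87.2)
0.1
grip 0.712398498243985 67.95655891299248
6.2333 [-0.77259769 -0.17938406 -3.04533075]
```

Grip opening of about 61 mm matches the case. Tray inner fit is 171x72 mm at (0.467,-0.305), yaw 56.6°.

```bash
python3 - <<'E'
from h import *
place((.4668,-.3052),56.6,.006,.034,.25)
i=snapshot('top'); cv2.imwrite('pics/top2.png',i)
cv2.imwrite('pics/v2.png',cv2.resize(np.hstack([i[200:320,290:430],snapshot('scene')[110:230,120:260]]),None,fx=2.8,fy=2.8,interpolation=cv2.INTER_CUBIC)); print(arm.read_time())
E
```

```text
held opening 0.7142053466833822
contact at 1 mm, force 7.1
11.4833
```

View pics/v2.png

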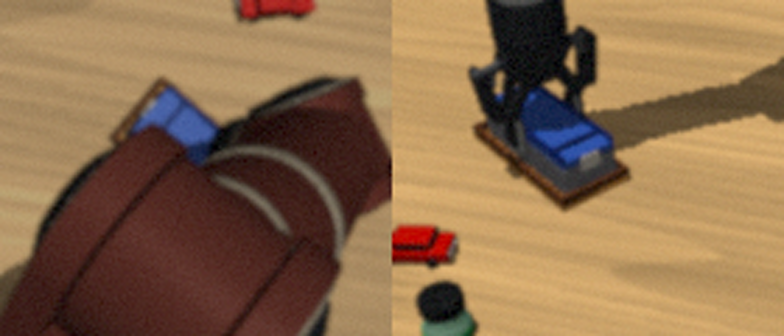

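The case sits inside the rim (scene crop, about (550,150)), with contact at floor height. I release it, pick the tin, and measure the seated case.

```bash
python3 - <<'E'
from h import *
arm.move_gripper(1.0); p=arm.read_tool_pos(); arm.line_to([p[0],p[1],.26],.2)
pick((.6425,.1428),-78.7,.032,40)
i=snapshot('top'); s=snapshot('scene'); cv2.imwrite('pics/top3.png',i); cv2.imwrite('pics/scene3.png',s)
c,t,sz,ct=blob('top',i,(105,110,50),(130,255,255),.049,np.array((567,400))/1.5625,9); print(c,t,sz)
cv2.drawContours(i,[ct//4],-1,(255,0,255),1)
print(arm.read_time(),arm.read_ft_force())
cv2.imwrite('pics/v3.png',cv2.resize(np.hstack([i[200:320,290:430],s[110:230,120:260]]),None,fx=2.8,fy=2.8,interpolation=cv2.INTER_CUBIC))
E
```

```text
grip 0.5293698965642041 43.41167360544205
[ 0.46731812 -0.30194028] 56.383018493652344 (159.9, 62.6)
17.8417 [-0.95619267  0.85785018 -3.22262033]
```

View pics/v3.png

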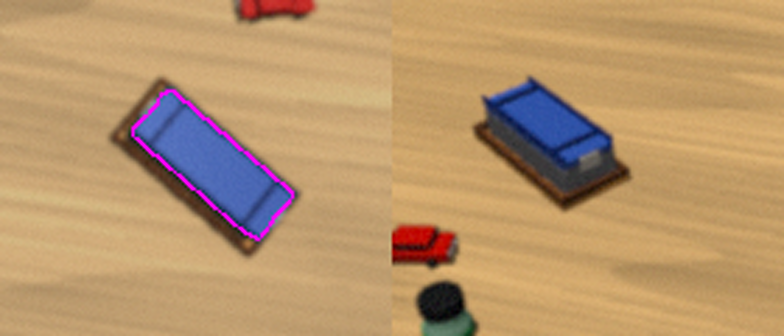

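Case is flat in the tray; the outline ((215,165) in the crop) includes a little of the lid's side, so I locate the recess from the rib lines for its lengthwise centre.

```bash
python3 - <<'E'
from h import *
c=camera_info('top')
def proj(X): v=c['R']@X.T+c['t'][:,None]; return (v[:2]/v[2]).T*[c['fx'],c['fy']]+[c['cx'],c['cy']]
for f,ctr,yaw,z in (('top0',(.6045,-.1245),10.2,.049),('top3',(.4668,-.3052),56.6,.055)):
    g=cv2.GaussianBlur(cv2.imread(f'pics/{f}.png'),(0,0),.6).astype(np.float32)
    ex=np.array([np.cos(np.radians(yaw)),np.sin(np.radians(yaw))]); ey=np.array([-ex[1],ex[0]])
    def prof(a,b,A):  # A=0 along x averaged over y, 1 the reverse
        s=np.arange(a,b,.5)/1000; w=np.arange(-14,15,2)/1000
        S,W=np.meshgrid(s,w); X=np.array(ctr)+(S[...,None]*(ex,ey)[A]+W[...,None]*(ey,ex)[A])
        p=proj(np.c_[X.reshape(-1,2),np.full(S.size,z)]).astype(np.float32)
        v=cv2.remap(g,p[:,0].reshape(S.shape),p[:,1].reshape(S.shape),cv2.INTER_CUBIC).mean(0)
        return s*1000,v
    s,v=prof(-95,95,0); V=v.sum(1)
    for lo,hi in((-70,-46),(46,70)):
        m=(s>lo)&(s<hi); k=s[m][V[m].argmin()]; print(f,'rib dark at',k,end='; ')
    s,v=prof(-50,50,1); print('\n y profile',[(int(a),int(b),int(r)) for a,(b,_,r) in zip(s[::4],v[::4])])
s=cv2.imread('pics/scene3.png'); cv2.imwrite('pics/v4.png',cv2.resize(s[120:260,230:400],None,fx=4,fy=4,interpolation=cv2.INTER_CUBIC))
E
```

```text
top0 rib dark at -55.5; top0 rib dark at 59.5; 
 y profile [(-50, 91, 159), (-48, 91, 158), (-46, 90, 157), (-44, 88, 155), (-42, 87, 153), (-40, 87, 151), (-38, 87, 145), (-36, 88, 133), (-34, 90, 114), (-32, 95, 89), (-30, 106, 68), (-28, 120, 58), (-26, 135, 58), (-24, 146, 62), (-22, 150, 66), (-20, 152, 68), (-18, 153, 68), (-16, 153, 67), (-14, 153, 68), (-12, 153, 68), (-10, 152, 68), (-8, 153, 68), (-6, 153, 68), (-4, 153, 69), (-2, 153, 69), (0, 153, 68), (2, 153, 69), (4, 154, 69), (6, 153, 68), (8, 153, 68), (10, 154, 69), (12, 154, 68), (14, 153, 68), (16, 153, 69), (18, 153, 68), (20, 151, 68), (22, 144, 64), (24, 129, 57), (26, 109, 47), (28, 85, 40), (30, 63, 41), (32, 50, 52), (34, 48, 73), (36, 55, 98), (38, 66, 117), (40, 75, 131), (42, 80, 140), (44, 82, 143), (46, 82, 143), (48, 82, 144)]
top3 rib dark at -54.5; top3 rib dark at 61.0; 
 y profile [(-50, 115, 198), (-48, 114, 197), (-46, 114, 196), (-44, 114, 197), (-42, 115, 197), (-40, 115, 198), (-38, 113, 194), (-36, 109, 183), (-34, 103, 161), (-32, 100, 129), (-30, 103, 95), (-28, 115, 70), (-26, 135, 61), (-24, 156, 65), (-22, 171, 71), (-20, 179, 75), (-18, 181, 77), (-16, 182, 77), (-14, 182, 76), (-12, 182, 77), (-10, 182, 77), (-8, 182, 78), (-6, 183, 78), (-4, 183, 77), (-2, 183, 76), (0, 183, 77), (2, 183, 77), (4, 183, 77), (6, 183, 78), (8, 183, 78), (10, 184, 79), (12, 184, 79), (14, 184, 79), (16, 183, 79), (18, 184, 79), (20, 184, 79), (22, 181, 78), (24, 172, 74), (26, 157, 66), (28, 133, 56), (30, 106, 45), (32, 78, 37), (34, 57, 37), (36, 43, 46), (38, 37, 59), (40, 35, 73), (42, 34, 81), (44, 33, 84), (46, 35, 85), (48, 44, 93)]
```

View pics/v4.png

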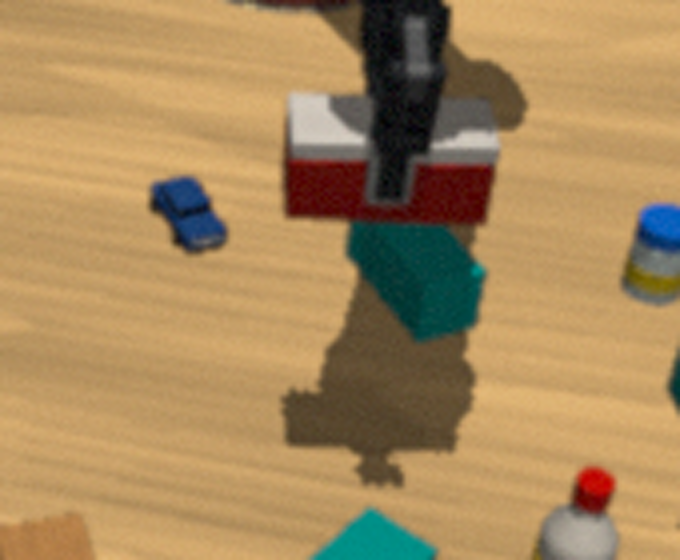

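Tin is held centrally (finger at x≈388 between the tin's ends at 287 and 490). The recess centre lies about 2.6 mm along the case's x from where the gripper released it. Placing the tin there.

```bash
python3 - <<'E'
from h import *
place((.4678,-.3027),56.5,.050,.032,.29)
print(arm.read_time()); s=snapshot('scene')
cv2.imwrite('pics/v5.png',cv2.resize(s[90:220,120:270],None,fx=4,fy=4,interpolation=cv2.INTER_CUBIC))
E
```

```text
held opening 0.531954123700103
contact at 0 mm, force 7.2
23.9667
```

View pics/v5.png

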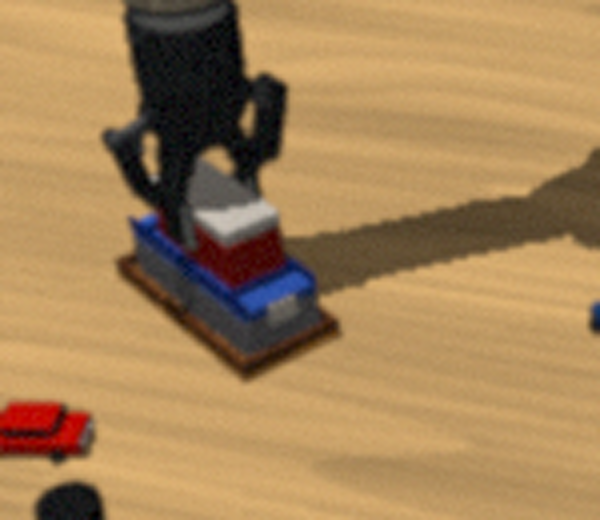

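Tin is down between the ribs at the expected height. I release it and pick the jar, then measure the tin lid and check the jar in hand.

```bash
python3 - <<'E'
from h import *
arm.move_gripper(1.0); p=arm.read_tool_pos(); arm.line_to([p[0],p[1],.27],.2)
pick((.429,.323),0,.026,25)
i=snapshot('top'); s=snapshot('scene'); cv2.imwrite('pics/top6.png',i); cv2.imwrite('pics/scene6.png',s)
c,t,sz,ct=blob('top',i,(0,0,120),(179,60,255),.100,np.array((565,395))/1.5625); print('tin',c,t,sz)
c,t,sz,ct=blob('scene',s,(0,0,120),(179,60,255),.100,np.array((275,220))/1.5625); print('tin s',c,t,sz)
print(arm.read_time(),arm.read_ft_force(),arm.read_tool_pos())
a=i[200:320,290:430]; k=camera_info('scene'); v=k['R']@np.array([.429,.323,.226])+k['t']
u=(v[:2]/v[2]*k['fx']+[k['cx'],k['cy']]).astype(int); print(u)
b=s[u[1]-60:u[1]+60,u[0]-70:u[0]+70]; print(b.shape)
cv2.imwrite('pics/v6.png',cv2.resize(np.hstack([a,s[110:230,120:260] if 0 else b]),None,fx=2.8,fy=2.8,interpolation=cv2.INTER_CUBIC))
E
```

```text
grip 0.46546436783593104 25.095518254092894
tin [ 0.46950687 -0.30130936] 56.29148864746094 (105.3, 47.4)
tin s [ 0.47477158 -0.30035803] 56.84986114501953 (107.6, 49.3)
30.9333 [ 0.08932563  0.20330932 -1.5112949 ] [0.42868918 0.32274046 0.27911933]
[413 117]
(120, 140, 3)
```

View pics/v6.png

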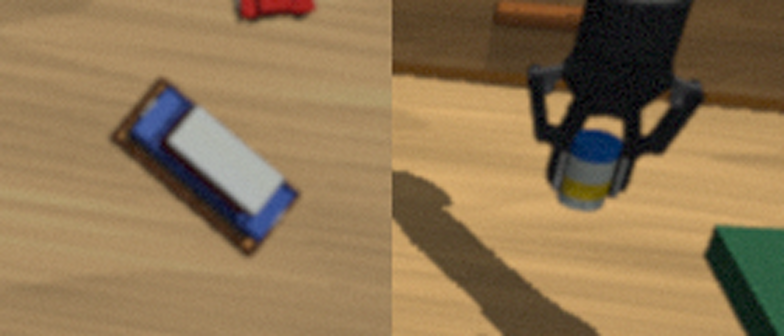

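Tin is seated and aligned (top crop, about (225,160)), and the jar is held upright with its cap at (596,150). Placing the jar on the middle of the tin.

```bash
python3 - <<'E'
from h import *
place((.4684,-.3018),56.4,.100,.026,.34)
arm.move_gripper(1.0); p=arm.read_tool_pos(); arm.line_to([p[0],p[1],.34],.15)
arm.movep([.5,.15,.34],ori(best([.5,.15,.34],0))); arm.pause(.3)
i=snapshot('top'); s=snapshot('scene'); cv2.imwrite('pics/top7.png',i); print(arm.read_time(),arm.read_ft_force())
c,t,sz,ct=blob('top',i,(100,120,60),(125,255,255),.158,np.array((567,385))/1.5625); print('jar',c,sz)
cv2.imwrite('pics/v7.png',cv2.resize(np.hstack([i[200:320,290:430],s[90:210,120:260]]),None,fx=2.8,fy=2.8,interpolation=cv2.INTER_CUBIC))
E
```

```text
held opening 0.4601384649574309
contact at 0 mm, force 5.0
41.4083 [-0.05094808 -0.83963014 -0.08643512]
jar [ 0.48559094 -0.23142245] (55.1, 45.9)
```

View pics/v7.png

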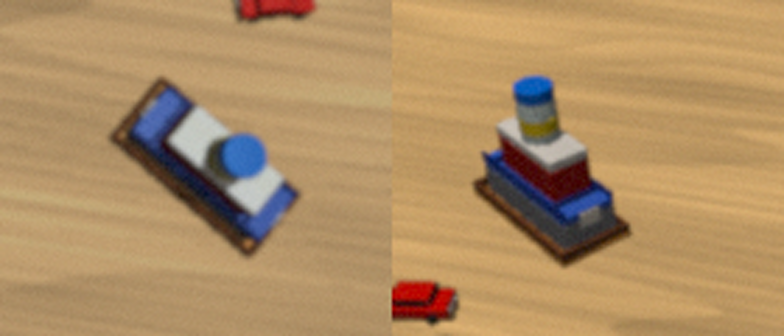

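The tower stands upright. My mask picked the case's lid instead of the cap, so I recompute the cap position at (376,255) in the top image.

```bash
python3 - <<'E'
from h import *
i=cv2.imread('pics/top7.png')
for lo in ((100,160,120),(102,185,100)):
    c,t,sz,ct=blob('top',i,lo,(118,255,255),.158,np.array((376.4,255.4))); print('jar',c,t,sz)
print(cast('top',[(376.4,255.4)],.158))
E
```

```text
jar [ 0.4689953  -0.29813239] -78.71854209899902 (35.3, 32.5)
jar [ 0.46770752 -0.30332846] -12.967994689941406 (31.3, 22.7)
[[ 0.46877927 -0.298656  ]]
```

The cap is within about 3 mm of the tin's centre, which is measurement error. Handing in.

```bash
python3 -c "
from station import ticket
print(ticket.finish_job())"
```

```text
the job is handed in; nothing more can be done
None
```

I built the tower in the pine tray (case, then tin, then jar), set each piece down gently, and handed the job in at about 41 s on the robot's clock; the jar is within about 3 mm of the tin's centre, and no verdict came back.

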